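Free the stuck forming die

TASK

Push the keeper carriage along its slide, away from the forming die, until it clicks into its detent and stays there. Then grip the die, which is jammed between two clamp shoes, and rock it side to side in its seat until it has pushed both shoes back, and lift it free. Finish holding it still and upright in the gripper, straight over its seat and just clear of the station: its foot about 2 cm above the clamp tops; do not let go, and leave the cups and the tin where they are.

Things in the scene. Friction and masses are not known exactly. Their poses are not given: they have to be found in the camera images.
- press: Die station, fixed; place and yaw vary. Origin on the table under the centre of the die's seat, z up; 'station' axes and mm below are its own. Base plate 12 thick, 150 x 100 round the seat, plus a track to +y ending at y = 197: rails at x = +/-31 to +/-37, y = 47 to 193, tops at z = 52. Rock axis: y. Keeper slides along y.
- seat (a point): Centre of the seat's floor, 12 mm above the table, under the die's origin (within 1 mm) at the start; station axes. The seat is a rim 6 high round the die's foot, with play of 1.5 in x and about 1.2 in y.
- clamps (a point): Point midway between the tops of the two clamp heads, straight above the seat, 82 mm above the table. Heads: grey blocks, 30 wide in y, at x = +/-25 to +/-65, tops at z = 82. From each a steel shoe nose (20 wide in y, z = 65.5 to 75.5) reaches in to x = +/-10, over the die's shoulder.
- die: Forming die, loose, 0.2 to 0.4 kg, standing in the seat. Origin at the centre of the underside of its foot, z up, axes parallel to the station's. Foot: white plastic, 28 (x) x 44 (y) x 50 high, with a lug 28 x 18 x 24 high on its +y side (y = 22 to 40). On the foot stands a plain aluminium grip bar.
- die_grip (a point): Point on the die's axis, 83 mm above its origin, in the grip bar: 18 (x) x 44 (y), 50 to 105 mm above the origin. Grip it over its 44 mm length (fingers at +/-y, beside the clamp heads; about 60 N holds) or, above the heads, over its 18 mm.
- die_shoulder (a point): Point on the die's axis 50 mm above its origin, level with the two shoulders, 5 mm wide, at the bar's x sides. Noses hang 3.5 above them, overlapping by 3 to 4: a straight pull stops. Tilting the die about station y on its foot's edge (x = +/-14) makes the bar push a nose back: about 0.14 rad each way moves each some 7 mm and frees it. Tilt is stopped at roughly 0.25 rad.
- keeper_tab (a point): Middle of the top edge of the keeper's push tab, on its face towards the die. Tab: upright plate 44 wide (station x), 10 thick (y), top 95 mm above the table, on a deck 46 mm above the table that reaches 48 mm from the tab's face towards the die. At keeper = 0 the face is at station y = 96, 74 mm from the die's bar. Push it to station +y.
- keeper (a joint): Position of the keeper carriage (m): 0 = its steel tongue lies over the die's lug and stops it from rising, grows as the carriage slides to the station's +y. A weak spring (1 to 3 N) returns it if it is left short of the detent. A ball detent snaps in between 0.045 and 0.058 (about 8 to 10 N to pass); it then rests by itself at about 0.058; end stop at 0.064.
- shoe_near (a joint): How far the shoe on the station's -x side is pushed back (m): 0 to 0.001 at the start, limit 0.014. It slides along -x against about 5 N of friction and stays where it is left. From 0.005 on it clears the die's shoulder.
- shoe_far (a joint): The same for the shoe on the station's +x side; slides along +x.
- cup_a: Bystander: red fluted baking cup, 72 mm wide, 30 high, on the table on the station's -x side. Origin under its centre.
- cup_b: Bystander: the same kind of cup on the station's +x side.
- tin: Bystander: steel tartlet tin, 90 mm wide, 30 high, on the station's -y side. Origin under its centre.
Mind the look-alikes: they are no part of the job. What is shaped like the die but black is not meant.

How it is judged:
By the outcome, as a careful person would: the job done as asked, in the order asked, and still so for the second after the job is handed in, while the arm keeps its last pose, push and grip.
It also fails if it takes over 56 s, if anything falls off the work surface, if the arm or the gripper's body presses on something with over 40 N, if the wrist force passes 120 N, or if a joint passes its speed limit or range.

ROBOT

A 7-joint arm with a two-finger parallel gripper is mounted at the origin on the work surface. World frame = base frame: x ahead of the robot, y to its left, z up, the work surface at z = 0. Lengths are in m, angles in rad, forces in N, time in s.
With the tool pointing down it reaches from about 0.4 to 0.85 m from the base axis. Payload 4.5 kg.
Tool frame: the origin (TCP) lies at the very end of the fingers, on their centre line; the grasp point (between the pads) lies 19 mm behind it (r.grip_point_offset is the distance from the TCP to the grasp point, in m); z points along the fingers, y is the line along which they close (so a half turn about z gives the same grasp; the last joint's range is limited). The gripper opens to 88 mm and grips with 3 to 60 N. Pads are 18 mm wide; open, the fingers measure 123 mm over their backs; the gripper's body (75 mm by 187 mm) begins 45 mm behind the grasp point.
Start: joints at [1.172, 0.689, -0.195, 1.565, 0.157, 0.902, -0.215], TCP at [0.262, -0.567, 0.239] pointing down, gripper open.
Joint ranges: [-3.01, 3.01], [-0.46, 2.08], [-1.47, 1.51], [0.13, 2.56], [-1, 4.14], [0.04, 2.09], [-2.66, 2.66]. Speed limits (rad/s): [2.57, 2.57, 3.14, 3.14, 3.14, 3.14, 3.14].

INTERFACE

Orientations are given as a unit quaternion [x, y, z, w].
In Python, from plant import r gives the robot as it stands.
- The arm moves only by the tool carry_out, never from a script. Its argument "rows" is a list of rows, each a list of 3 entries, a list of its own where there are three numbers: the shift along the tool's x, y, z in cm, then the turn, a rotation vector about the tool's x, y, z in degrees, then the closure, from 0 (fully open) to 1 (shut). A call has 1 to 12 rows; each row is the pose to reach, as a shift and turn from the pose commanded when the call began, along the tool's axes at that moment; what a row does not reach only later rows make up. A row lasts 1/10 s, in which the tool goes at most 50 mm and 8.59 degrees, less where a joint would pass 70% of its speed; a pose out of reach is approached as far as the arm can. A call with a gripper value outside its range is refused whole. The fingers move at their own pace and stop on an object; "newtons" is the grip in N (left out, the last holds). Time passes only in rows, so rows that repeat a pose let the fingers close. It gives the time, the measured TCP pose, the force, the opening and the grip force at its end, in the units of the state.
- r.get_state(): the state, without advancing time (a new reading comes with each control period).
- r.snapshot(name): name is "scene" or "top" or "wrist"; returns a dict with "image" (384x512x3 uint8, red, green, blue), "fx", "fy", "cx", "cy" (pixels), "pose" (4x4, takes a point from camera to world coordinates). Camera axes: x right, y up, looking along -z (the intrinsics and any distortion apply to the point x, -y, -z); pixel columns grow to the right and rows downward; lengths in m; the calibration is good to about 2 mm. A picture is of the moment at which its call begins. There is no depth.
- r.finish_job(): hands the job in; it is judged then, once.
The state is a dict: "clock": time; "q": joint angles; "qd": joint speeds; "joint_torque": joint torques, N m; "tool_pos": TCP position; "eef_rot": TCP orientation; "contact_force": force on the tool from outside, world axes, zero at the start; "moment": the same for the moment, N m; "opening": opening from 0.0 (shut) to 1.0 (fully open); "finger_force": force on a finger pad.
Only numpy, scipy, OpenCV 4.12 (cv2) and the standard library are available. Lean on these libraries where they do the work, as an engineer would, in place of code of your own. Each camera call takes 0.05 s, during which the arm holds its last target. There are 200 camera calls.

## Working session

There is one attempt and no reset: what is moved stays moved. The work goes in short steps, Python scripts to look and compute and a tool call to move; the robot and the scene stay as the last step left them, time stands still between calls to the robot, and variables do not carry over. Pictures are saved under pics/ and viewed, at most 10 in all, crops included, and the job is handed in when it is done.

Besides the shell and the picture viewer there is one more tool, called after "Emit:" as a command line: name --argument value ..., lists and objects as JSON in quotes. carry_out: Moves the arm, as the interface text tells. Its arguments: {"type":"object","properties":{"rows":{"type":"array"},"newtons":{"type":"number"}},"required":["rows"]}

```bash
mkdir -p pics; ls; python3 - <<'E'
from plant import r
import cv2,numpy as np
a=r.snapshot("scene");b=r.snapshot("top")
for n,s in(("scene",a),("top",b)):
    cv2.imwrite(f"pics/{n}0.png",s["image"][:,:,::-1]); print(n,s["fx"],s["fy"],s["cx"],s["cy"],s.keys());print(np.round(s["pose"],3))
s=r.get_state();print(s)
E
```

```text
pics
scene 349.8726138387389 349.8726138387389 257.4133194081486 196.42040120272793 dict_keys(['image', 'fx', 'fy', 'cx', 'cy', 'pose'])
[[-0.731 -0.498  0.467  0.842]
 [ 0.683 -0.547  0.485  0.224]
 [ 0.014  0.673  0.739  0.569]
 [ 0.     0.     0.     1.   ]]
top 479.6690411909342 479.6690411909342 263.7578522678971 193.9305466531597 dict_keys(['image', 'fx', 'fy', 'cx', 'cy', 'pose'])
[[-0.004  0.997 -0.082  0.452]
 [-1.    -0.002  0.021 -0.04 ]
 [ 0.021  0.082  0.996  0.99 ]
 [ 0.     0.     0.     1.   ]]
{'clock': 0.1, 'q': array([ 1.17179102,  0.68989387, -0.19451798,  1.56618855,  0.15729179,
        0.90250883, -0.21507748]), 'qd': array([ 0.00023435, -0.00296531, -0.00114207, -0.00404395,  0.00086531,
       -0.00023983, -0.0005822 ]), 'joint_torque': array([-3.05907815e-03, -5.28504002e+01, -1.27127666e+00, -1.53839582e+01,
       -5.25293592e-02,  2.00318274e-03,  4.97040719e-05]), 'tool_pos': array([ 0.26187025, -0.56689364,  0.2380078 ]), 'eef_rot': array([ 9.76666654e-01,  2.14759400e-01, -2.27176050e-04, -7.71877737e-04]), 'contact_force': array([ 0.66902672,  0.06927053, -0.27428794]), 'moment': array([ 0.02668266, -0.03577927, -0.02071741]), 'finger_force': 0.0, 'opening': 0.9989775968362895}
```

View pics/scene0.png

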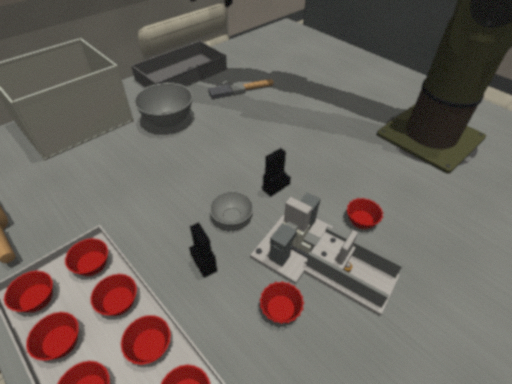

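View pics/top0.png

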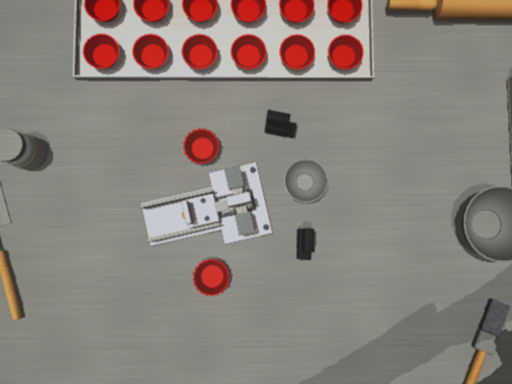

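The top view shows the station near (240,205), with its track running left (world +y) to (145,225). The cups are at (202,147) and (212,277), the tin is at (306,181), and the black decoys are at (280,124) and (306,243). I'll zoom in on both views.

```bash
python3 - <<'E'
import cv2,numpy as np
a=cv2.imread("pics/top0.png")[150:255,130:285];b=cv2.imread("pics/scene0.png")[185:315,240:410]
a=cv2.resize(a,None,fx=5,fy=5,interpolation=cv2.INTER_CUBIC);b=cv2.resize(b,None,fx=4.5,fy=4.5,interpolation=cv2.INTER_CUBIC)
cv2.imwrite("pics/topc.png",a);cv2.imwrite("pics/scenec.png",b)
E
```

```text
(no output)
```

View pics/topc.png

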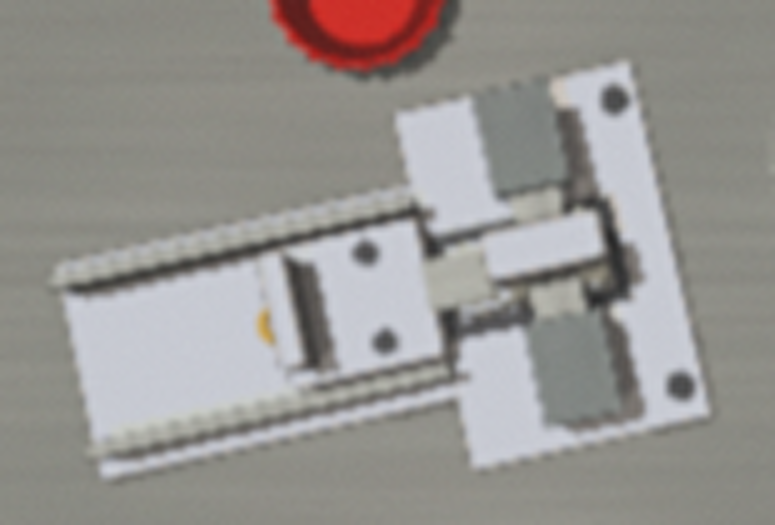

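View pics/scenec.png

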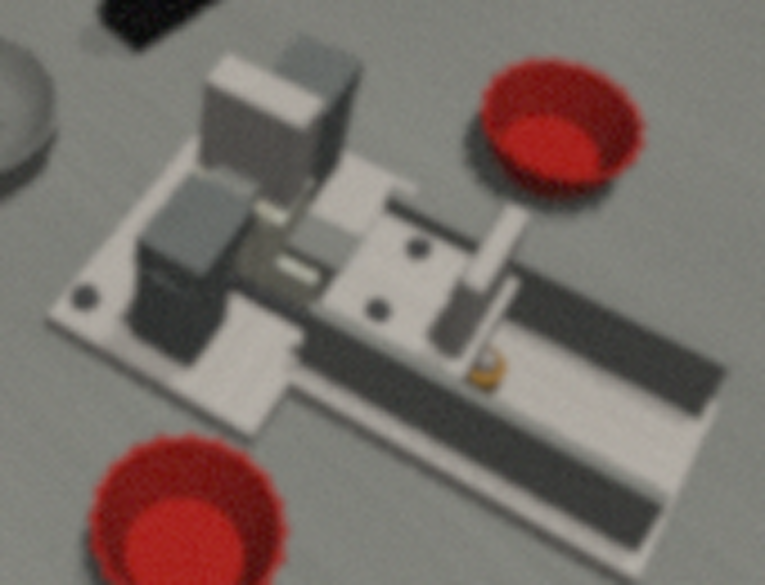

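The top crop, in original pixels, puts the plate corners near (256,162), (272,233), (224,243) and (209,172). The bar top is near (239,200), and the tab top runs from (184,201) to (189,224). Station +x is image-up and +y is left. Next I cast rays onto the planes at the known heights and fit the station pose.

```bash
cat > h.py <<'E'
import numpy as np,cv2
from plant import r
def ray(s,uv):
    uv=np.atleast_2d(uv).astype(float);P=np.array(s["pose"])
    d=np.c_[(uv[:,0]-s["cx"])/s["fx"],-(uv[:,1]-s["cy"])/s["fy"],-np.ones(len(uv))]@P[:3,:3].T
    return P[:3,3],d
def plane(s,uv,z):
    o,d=ray(s,uv);z=np.broadcast_to(z,len(d));return o+d*((z-o[2])/d[:,2])[:,None]
def fit(A,B): # world=R(yaw)A+t
    a=A[:,0]+1j*A[:,1];b=B[:,0]+1j*B[:,1];am,bm=a.mean(),b.mean()
    c=((b-bm)*(a-am).conj()).sum();y=np.angle(c);t=bm-np.exp(1j*y)*am
    return y,t,np.abs(np.exp(1j*y)*a+t-b)
E
python3 - <<'E'
from h import *
s=r.snapshot("top")
crop=np.array([(632,62),(712,415),(472,467),(397,112),
 (472,97),(550,80),(568,180),(497,195),(525,320),(622,412),(545,428),
 (483,250),(600,208),(606,252),(495,285),(285,255),(307,370),(52,285),(103,479)])/5+[130,150]-.4
loc=np.array([(75,-50,12),(-75,-50,12),(-75,50,12),(75,50,12),
 (65,15,82),(65,-15,82),(25,-15,82),(25,15,82),(-25,15,82),(-65,-15,82),(-65,15,82),
 (9,22,117),(9,-22,117),(-9,-22,117),(-9,22,117),(22,96,95),(-22,96,95),(37,193,52),(-40,197,12)])/1000
W=plane(s,crop,loc[:,2])
for n,sl in(("plate",slice(0,4)),("heads",slice(4,11)),("bar",slice(11,15)),("tab",slice(15,17)),("plate+heads",slice(0,11)),("all",slice(0,17))):
    y,t,e=fit(loc[sl],W[sl]);print(n,"yaw",round(np.degrees(y),2),"t",np.round(t,4),"res mm",np.round(e*1e3,1))
s2=r.snapshot("scene")
c2=np.array([(50,315),(250,438),(205,62),(325,118),(232,55)])/4.5+[240,185]-.4
# plate corners (-75,-50),(-75,50) z12 ; bar top corners (-9,-22),(-9,22) z117
W2=plane(s2,c2[[0,1]],.012);print(W2);print(W[[1,2]])
W3=plane(s2,c2[[2,3]],.117);print(W3);print(W[[13,14]])
E
```

```text
plate yaw 12.22 t (0.5155-0.0123j) res mm [1.3 0.6 1.1 0.9]
heads yaw 12.34 t (0.5152-0.012j) res mm [1.1 1.  1.5 1.  2.1 0.5 0.2]
bar yaw 17.49 t (0.5139-0.0126j) res mm [2.5 1.4 2.  2. ]
tab yaw 11.28 t (0.5107-0.0131j) res mm [0.2 0.2]
plate+heads yaw 12.27 t (0.5153-0.0121j) res mm [1.  0.8 1.4 1.  1.3 1.1 1.6 0.9 1.9 0.6 0.1]
all yaw 12.77 t (0.5147-0.0123j) res mm [0.7 1.1 2.4 1.6 0.4 0.7 1.5 1.3 2.4 1.1 1.1 5.2 0.7 2.2 1.3 1.8 1.6]
[[ 0.59955691 -0.04278732  0.012     ]
 [ 0.57991531  0.052131    0.012     ]]
[[ 0.45339884 -0.07679365  0.012     ]
 [ 0.43278235  0.0206035   0.012     ]]
[[ 0.52357547 -0.03706859  0.117     ]
 [ 0.51064998  0.01298251  0.117     ]]
[[ 0.51263979 -0.0344576   0.117     ]
 [ 0.50070299  0.00594791  0.117     ]]
```

```bash
cat >> h.py <<'E'
from scipy.spatial.transform import Rotation as Ro
YAW=np.radians(12.25);T=np.array([.5153,-.0121,0])
RS=Ro.from_euler("z",YAW)
def sta(): # state in station mm
    s=r.get_state();p=RS.inv().apply(s["tool_pos"]-T)*1e3
    rv=(RS.inv()*Ro.from_quat(s["eef_rot"])*Ro.from_quat([1,0,0,0]).inv()).as_rotvec(degrees=True)
    print("clock %.1f TCP station mm"%s["clock"],p.round(1),"rotdeg",rv.round(2),"F station",RS.inv().apply(s["contact_force"]).round(1),"M",RS.inv().apply(s["moment"]).round(2),"open mm %.1f"%(s["opening"]*88),"ff %.1f"%s["finger_force"])
    return s
def goto(p,tilt=0): # station mm TCP, tilt deg about station y -> cm, deg
    s=r.get_state();R=Ro.from_quat(s["eef_rot"])
    W=RS.apply(np.array(p)/1e3)+T
    G=RS*Ro.from_euler("y",tilt,degrees=True)*Ro.from_quat([1,0,0,0])
    print("shift cm",(R.inv().apply(W-s["tool_pos"])*100).round(2),"turn",(R.inv()*G).as_rotvec(degrees=True).round(2),"world",W.round(4))
E
python3 - <<'E'
from h import *
sta();goto([0,68,200]);goto([0,68,70])
s2=r.snapshot("scene")
c2=np.array([(207,80),(322,122)])/4.5+[240,185]-.4
W=plane(s2,c2,.117);print(RS.inv().apply(W-T)*1e3)
c2=np.array([(465,278),(510,205)])/4.5+[240,185]-.4 # tab top face edge corners (x=+22,-22)
W=plane(s2,c2,.095);print(RS.inv().apply(W-T)*1e3)
E
```

```text
clock 0.2 TCP station mm [-365.3 -488.6  238.2] rotdeg [6.000e-02 1.000e-02 1.255e+01] F station [-0.2  0.9  0.2] M [-0.03 -0.01  0.01] open mm 88.1 ff 0.0
shift cm [ 47.75 -46.38   3.87] turn [-6.000e-02  1.000e-02  1.255e+01] world [0.5009 0.0544 0.2   ]
shift cm [ 47.76 -46.37  16.87] turn [-6.000e-02  1.000e-02  1.255e+01] world [0.5009 0.0544 0.07  ]
[[ 10.25874896 -20.65344653 117.        ]
 [  3.15422044  25.52340973 117.        ]]
[[ 20.09963646  96.85246302  95.        ]
 [-19.85859085  96.46341739  95.        ]]
```

Emit:
carry_out --rows '[[[47.75, -46.4, 3.9], [0, 0, 12.55], 1], [[47.75, -46.4, 3.9], [0, 0, 12.55], 1], [[47.75, -46.4, 3.9], [0, 0, 12.55], 1], [[47.75, -46.4, 3.9], [0, 0, 12.55], 1], [[47.75, -46.4, 3.9], [0, 0, 12.55], 1], [[47.75, -46.4, 3.9], [0, 0, 12.55], 1], [[47.75, -46.4, 3.9], [0, 0, 12.55], 1], [[47.75, -46.4, 3.9], [0, 0, 12.55], 1], [[47.75, -46.4, 3.9], [0, 0, 12.55], 1], [[47.75, -46.4, 3.9], [0, 0, 12.55], 1], [[47.75, -46.4, 3.9], [0, 0, 12.55], 1], [[47.75, -46.4, 3.9], [0, 0, 12.55], 1]]' --newtons 20

```text
clock: 1.45
tool_pos: [0.4776, -0.0062, 0.2036]
eef_rot: [0.994, 0.107, 0.0, 0.0]
contact_force: [0.0, -0.4, 0.3]
opening: 0.005
finger_force: 0.0
```

```bash
python3 - <<'E'
from h import *
sta();goto([0,68,200])
E
```

```text
clock 1.4 TCP station mm [-35.6  13.7 203.6] rotdeg [-0.01 -0.02  0.  ] F station [-0.1 -0.4  0.3] M [ 0.03  0.03 -0.04] open mm 0.4 ff 0.0
shift cm [ 3.56 -5.43  0.36] turn [ 0.01 -0.02  0.  ] world [0.5009 0.0544 0.2   ]
```

Emit:
carry_out --rows '[[[3.6, -5.4, 3], [0, 0, 0], 1], [[3.6, -5.4, 3], [0, 0, 0], 1], [[3.6, -5.4, 3], [0, 0, 0], 1], [[3.6, -5.4, 3], [0, 0, 0], 1], [[3.6, -5.4, 3], [0, 0, 0], 1]]'

```text
clock: 1.95
tool_pos: [0.5005, 0.0501, 0.1741]
eef_rot: [0.994, 0.105, -0.0, 0.001]
contact_force: [-0.4, 0.2, 0.2]
opening: 0.006
finger_force: 0.0
```

```bash
python3 - <<'E'
from h import *
sta();goto([0,68,70])
s=r.snapshot("wrist");cv2.imwrite("pics/w1.png",cv2.resize(s["image"][:,:,::-1],None,fx=1.5,fy=1.5))
E
```

```text
clock 1.9 TCP station mm [ -1.3  63.9 174.1] rotdeg [-0.07  0.01 -0.16] F station [-0.3  0.2  0.2] M [-0.02  0.02 -0.03] open mm 0.5 ff 0.0
shift cm [ 0.13 -0.42 10.41] turn [ 0.07  0.01 -0.16] world [0.5009 0.0544 0.07  ]
```

View pics/w1.png

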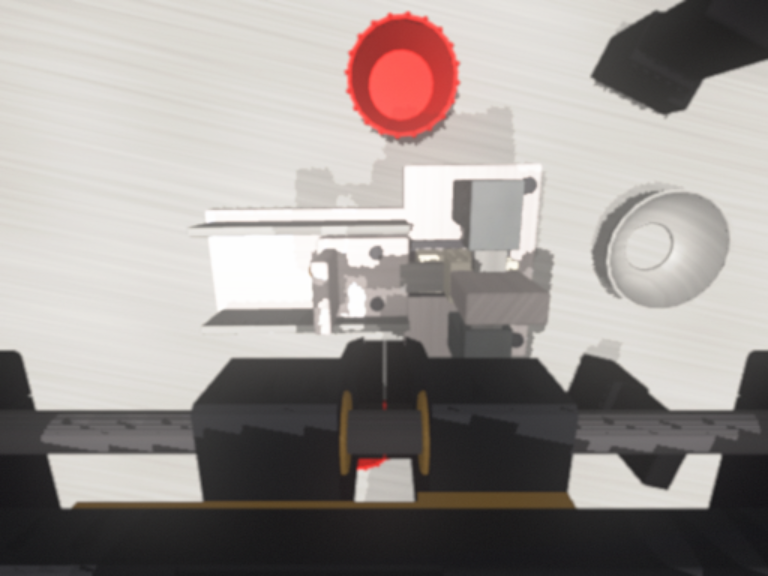

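The wrist view shows the track parallel to the image rows, so the yaw is right. The bar top is near (505,295), the tab near (322,280), and the closed fingertips are at (385,350), over the deck. I'll descend there.

Emit:
carry_out --rows '[[[0.1, 0, 3.5], [0, 0, 0], 1], [[0.1, 0, 7], [0, 0, 0], 1], [[0.1, 0, 10.4], [0, 0, 0], 1], [[0.1, 0, 10.4], [0, 0, 0], 1], [[0.1, 0, 10.4], [0, 0, 0], 1], [[0.1, 0, 10.4], [0, 0, 0], 1]]'

```text
clock: 2.6
tool_pos: [0.5029, 0.0518, 0.0714]
eef_rot: [0.994, 0.106, 0.001, 0.0]
contact_force: [0.1, -0.0, -0.2]
opening: 0.005
finger_force: 0.0
```

```bash
python3 - <<'E'
from h import *
sta()
E
```

```text
clock 2.6 TCP station mm [ 1.4 65.1 71.4] rotdeg [-0.03 -0.17 -0.07] F station [ 0.1 -0.  -0.2] M [-0.02  0.   -0.02] open mm 0.4 ff 0.0
```

Emit:
carry_out --rows '[[[0, -1, 0], [0, 0, 0], 1], [[0, -1.5, 0], [0, 0, 0], 1], [[0, -2, 0], [0, 0, 0], 1], [[0, -2.5, 0], [0, 0, 0], 1], [[0, -3, 0], [0, 0, 0], 1], [[0, -3.5, 0], [0, 0, 0], 1], [[0, -4, 0], [0, 0, 0], 1], [[0, -4.5, 0], [0, 0, 0], 1], [[0, -5, 0], [0, 0, 0], 1], [[0, -5, 0], [0, 0, 0], 1], [[0, -5, 0], [0, 0, 0], 1]]'

```text
clock: 3.7
tool_pos: [0.491, 0.1016, 0.0695]
eef_rot: [0.994, 0.107, -0.0, -0.0]
contact_force: [1.8, -0.6, 1.4]
opening: 0.007
finger_force: 0.7
```

```bash
python3 - <<'E'
from h import *
sta()
s=r.snapshot("top");cv2.imwrite("pics/t2.png",cv2.resize(s["image"][140:260,120:290,::-1],None,fx=4.5,fy=4.5,interpolation=2))
E
```

```text
clock 3.7 TCP station mm [  0.3 116.2  69.5] rotdeg [0.01 0.01 0.03] F station [ 1.7 -0.9  1.4] M [-0.22 -0.19 -0.04] open mm 0.6 ff 0.7
```

Emit:
carry_out --rows '[[[0, -0.4, 0], [0, 0, 0], 1], [[0, -0.8, 0], [0, 0, 0], 1], [[0, -1.2, 0], [0, 0, 0], 1], [[0, -1.2, 0], [0, 0, 0], 1]]'

```text
clock: 4.15
tool_pos: [0.4889, 0.1108, 0.0696]
eef_rot: [0.994, 0.106, -0.0, 0.002]
contact_force: [3.1, -7.6, 0.5]
opening: 0.006
finger_force: 3.8
```

Emit:
carry_out --rows '[[[0, -0.2, 0], [0, 0, 0], 1], [[0, -0.4, 0], [0, 0, 0], 1], [[0, -0.4, 0], [0, 0, 0], 1]]'

```text
clock: 4.45
tool_pos: [0.4885, 0.112, 0.0696]
eef_rot: [0.995, 0.104, 0.0, 0.003]
contact_force: [3.7, -11.1, 0.9]
opening: 0.005
finger_force: 6.1
```

Emit:
carry_out --rows '[[[0, -0.2, 0], [0, 0, 0], 1], [[0, -0.4, 0], [0, 0, 0], 1], [[0, -0.4, 0], [0, 0, 0], 1]]'

```text
clock: 4.75
tool_pos: [0.4867, 0.1205, 0.0696]
eef_rot: [0.994, 0.106, -0.0, 0.0]
contact_force: [0.7, -2.1, 1.3]
opening: 0.005
finger_force: 1.4
```

```bash
python3 - <<'E'
from h import *
sta()
E
```

```text
clock 4.8 TCP station mm [  0.2 135.6  69.6] rotdeg [-0.03  0.03 -0.02] F station [ 0.2 -2.2  1.3] M [-0.45 -0.09 -0.03] open mm 0.5 ff 1.4
```

Emit:
carry_out --rows '[[[0, -0.15, 0], [0, 0, 0], 1], [[0, -0.3, 0], [0, 0, 0], 1], [[0, -0.3, 0], [0, 0, 0], 1]]'

```text
clock: 5.05
tool_pos: [0.4859, 0.1243, 0.0695]
eef_rot: [0.994, 0.107, -0.0, -0.0]
contact_force: [0.6, -1.6, 0.4]
opening: 0.002
finger_force: 1.0
```

```bash
python3 - <<'E'
from h import *
sta()
E
```

```text
clock 5.0 TCP station mm [  0.2 139.5  69.5] rotdeg [0.02 0.03 0.05] F station [ 0.2 -1.7  0.4] M [-0.34 -0.05 -0.01] open mm 0.2 ff 1.0
```

Emit:
carry_out --rows '[[[0, 2, 0], [0, 0, 0], 1], [[0, 2, -4], [0, 0, 0], 1], [[0, 2, -9], [0, 0, 0], 1], [[-9, 4, -14], [0, 0, 0], 0], [[-14, 9, -18], [0, 0, 0], 0], [[-14, 12, -18], [0, 0, 0], 0], [[-14, 12, -18], [0, 0, 0], 0], [[-14, 12, -18], [0, 0, 0], 0], [[-14, 12, -18], [0, 0, 0], 0]]'

```text
clock: 5.95
tool_pos: [0.3748, -0.0232, 0.2501]
eef_rot: [0.994, 0.106, 0.001, -0.0]
contact_force: [0.6, 0.1, -0.0]
opening: 0.528
finger_force: 0.0
```

```bash
python3 - <<'E'
from h import *
sta();goto([0,0,170]);goto([0,0,76])
s=r.snapshot("scene");a=cv2.resize(s["image"][185:315,240:410,::-1],None,fx=3,fy=3,interpolation=2)
s=r.snapshot("top");b=cv2.resize(s["image"][120:250,130:210,::-1],None,fx=3,fy=3,interpolation=2)
cv2.imwrite("pics/c3.png",np.hstack([a,b]))
E
```

```text
clock 6.0 TCP station mm [-139.6   19.   250.1] rotdeg [ 0.02 -0.09 -0.06] F station [ 0.6  0.  -0. ] M [0.07 0.02 0.04] open mm 46.5 ff 0.0
shift cm [13.95  1.89  8.03] turn [-0.02 -0.09 -0.06] world [ 0.5153 -0.0121  0.17  ]
shift cm [13.94  1.89 17.43] turn [-0.02 -0.09 -0.06] world [ 0.5153 -0.0121  0.076 ]
```

View pics/c3.png

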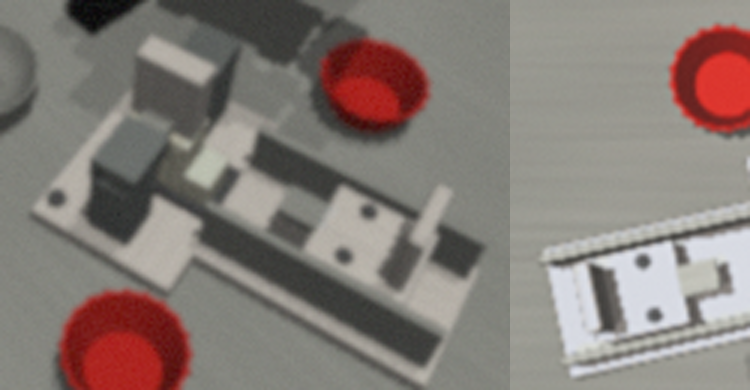

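The keeper is clear of the lug, with its tab face edge near scene crop (412,240)–(440,190). The bar top is at (136,55)–(215,80). I'll convert these to keeper travel and bar position.

```bash
python3 - <<'E'
from h import *
s2=r.snapshot("scene");t=r.snapshot("top")
st=lambda W:(RS.inv().apply(W-T)*1e3).round(1)
print("tab scene",st(plane(s2,np.array([(412,240),(439,190)])/3+[240,185]-.33,.095)))
print("tab top",st(plane(t,(np.array([(588,263),(607,330)])-[510,0])/3+[130,120]-.33,.095)))
# bar top: bright top face by scene; corners
print("bar scene",st(plane(s2,np.array([(136,54),(208,84),(218,68),(148,37)])/3+[240,185]-.33,.117)))
E
```

```text
tab scene [[ 20.6 155.5  95. ]
 [-17.6 155.7  95. ]]
tab top [[ 18.8 154.2  95. ]
 [-24.3 151.   95. ]]
bar scene [[ 11.4 -21.1 117. ]
 [  7.1  23.6 117. ]
 [ -6.6  22.5 117. ]
 [ -3.9 -22.4 117. ]]
```

The keeper travel comes out at 58–59 mm, so it is in its detent. Next I move over the die with the gripper open.

Emit:
carry_out --rows '[[[4, 1.9, 4], [0, 0, 0], 0], [[8, 1.9, 8], [0, 0, 0], 0], [[12, 1.9, 8], [0, 0, 0], 0], [[13.9, 1.9, 8], [0, 0, 0], 0], [[13.9, 1.9, 8], [0, 0, 0], 0], [[13.9, 1.9, 8], [0, 0, 0], 0], [[13.9, 1.9, 8], [0, 0, 0], 0], [[13.9, 1.9, 8], [0, 0, 0], 0]]'

```text
clock: 6.95
tool_pos: [0.5135, -0.0125, 0.1698]
eef_rot: [0.994, 0.107, -0.001, 0.0]
contact_force: [0.6, 0.1, -0.1]
opening: 0.999
finger_force: 0.0
```

```bash
python3 - <<'E'
from h import *
sta();goto([0.5,0,76])
s=r.snapshot("wrist");cv2.imwrite("pics/w2.png",cv2.resize(s["image"][:,:,::-1],None,fx=1.5,fy=1.5))
E
```

```text
clock 7.0 TCP station mm [ -1.9  -0.  169.8] rotdeg [-0.    0.07 -0.01] F station [ 0.6  0.  -0.1] M [-0.01  0.03  0.02] open mm 87.9 ff 0.0
shift cm [ 0.25 -0.    9.38] turn [ 0.    0.07 -0.01] world [ 0.5158 -0.012   0.076 ]
```

View pics/w2.png

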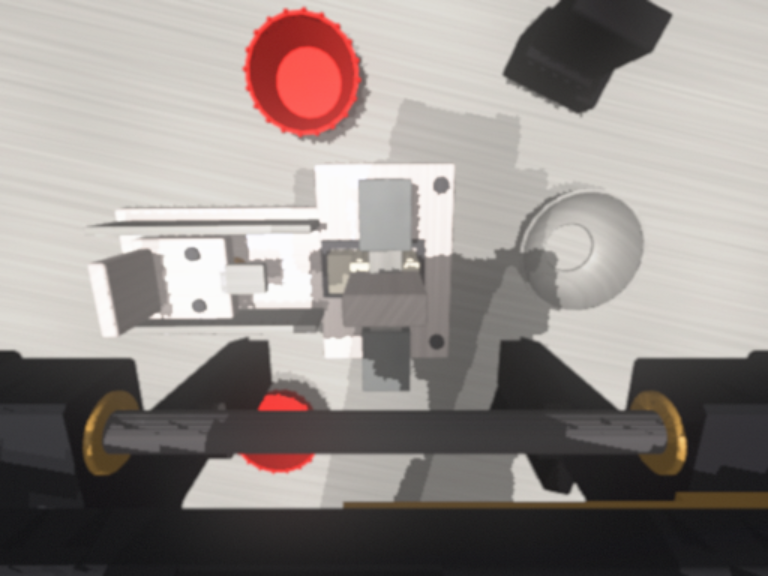

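The bar sits at columns 342–427 (centre 385), midway between the fingertips at 270 and 497. I'll descend and grip.

Emit:
carry_out --rows '[[[0.2, 0, 3], [0, 0, 0], 0], [[0.2, 0, 6], [0, 0, 0], 0], [[0.2, 0, 8], [0, 0, 0], 0], [[0.2, 0, 9.3], [0, 0, 0], 0], [[0.2, 0, 9.3], [0, 0, 0], 0], [[0.2, 0, 9.3], [0, 0, 0], 0]]'

```text
clock: 7.6
tool_pos: [0.5169, -0.0121, 0.0772]
eef_rot: [0.994, 0.107, 0.0, 0.0]
contact_force: [-0.4, -0.5, -0.3]
opening: 0.999
finger_force: 0.0
```

```bash
python3 - <<'E'
from h import *
sta()
E
```

```text
clock 7.6 TCP station mm [ 1.6 -0.3 77.2] rotdeg [-0.02 -0.03 -0.01] F station [-0.5 -0.4 -0.3] M [0.02 0.03 0.04] open mm 87.9 ff 0.0
```

Emit:
carry_out --newtons 60 --rows '[[[0, 0, 0], [0, 0, 0], 1], [[0, 0, 0], [0, 0, 0], 1], [[0, 0, 0], [0, 0, 0], 1], [[0, 0, 0], [0, 0, 0], 1], [[0, 0, 0], [0, 0, 0], 1], [[0, 0, 0], [0, 0, 0], 1]]'

```text
clock: 8.2
tool_pos: [0.5167, -0.0121, 0.0767]
eef_rot: [0.994, 0.107, 0.0, 0.0]
contact_force: [-0.5, -0.0, 1.7]
opening: 0.492
finger_force: 60.0
```

```bash
python3 - <<'E'
from h import *
sta()
E
```

```text
clock 8.2 TCP station mm [ 1.4 -0.3 76.7] rotdeg [-0.01 -0.   -0.01] F station [-0.5  0.1  1.7] M [ 0.28  0.02 -0.04] open mm 43.3 ff 60.0
```

Emit:
carry_out --rows '[[[0.29, 0, -0.06], [0, -2.6, 0], 1], [[0.59, 0, -0.1], [0, -5.2, 0], 1], [[0.9, 0, -0.13], [0, -7.8, 0], 1], [[1.18, 0, -0.15], [0, -10.3, 0], 1], [[1.18, 0, -0.15], [0, -10.3, 0], 1], [[1.18, 0, -0.15], [0, -10.3, 0], 1]]'

```text
clock: 8.8
tool_pos: [0.5268, -0.0099, 0.078]
eef_rot: [0.99, 0.106, -0.091, 0.01]
contact_force: [-2.3, -1.0, 2.9]
opening: 0.493
finger_force: 60.0
```

```bash
python3 - <<'E'
from h import *
sta()
E
```

```text
clock 8.8 TCP station mm [11.7 -0.3 78. ] rotdeg [-1.000e-02  1.045e+01 -1.000e-02] F station [-2.4 -0.5  2.9] M [-0.13  0.65  0.03] open mm 43.4 ff 60.0
```

```bash
python3 - <<'E'
from h import *
goto([7.3,-.3,77.7],5.15);goto([1.4,-.3,76.9],0);goto([-4.5,-.3,77.7],-5.15);goto([-10.8,-.3,78.2],-10.6)
E
```

```text
shift cm [-0.42  0.    0.1 ] turn [ 0.01  5.3  -0.01] world [ 0.5225 -0.0108  0.0777]
shift cm [-0.99  0.    0.29] turn [ 1.000e-02  1.045e+01 -1.000e-02] world [ 0.5167 -0.0121  0.0769]
shift cm [-1.58  0.    0.32] turn [ 1.00e-02  1.56e+01 -1.00e-02] world [ 0.511  -0.0133  0.0777]
shift cm [-2.21  0.    0.38] turn [ 1.000e-02  2.105e+01 -1.000e-02] world [ 0.5048 -0.0147  0.0782]
```

Emit:
carry_out --rows '[[[-0.45, 0, 0.1], [0, 5.3, 0], 1], [[-1.05, 0, 0.27], [0, 10.4, 0], 1], [[-1.05, 0, 0.27], [0, 10.4, 0], 1], [[-1.35, 0, 0.3], [0, 13, 0], 1], [[-1.7, 0, 0.32], [0, 15.6, 0], 1], [[-2.05, 0, 0.35], [0, 18.3, 0], 1], [[-2.35, 0, 0.38], [0, 21, 0], 1], [[-2.35, 0, 0.38], [0, 21, 0], 1], [[-2.35, 0, 0.38], [0, 21, 0], 1]]'

```text
clock: 9.7
tool_pos: [0.5117, -0.0148, 0.0814]
eef_rot: [0.991, 0.114, 0.074, -0.004]
contact_force: [-2.9, 7.1, -8.2]
opening: 0.492
finger_force: 60.0
```

```bash
python3 - <<'E'
from h import *
sta()
goto([-4.5,-.3,77.7],-5.15);goto([1,-.3,77.5],0)
s=r.snapshot("wrist");cv2.imwrite("pics/w3.png",cv2.resize(s["image"][80:280,180:340,::-1],None,fx=3,fy=3))
E
```

```text
clock 9.7 TCP station mm [-4.1 -1.8 81.4] rotdeg [-0.47 -8.51  0.88] F station [-1.3  7.5 -8.2] M [2.23 0.85 0.27] open mm 43.3 ff 60.0
shift cm [-0.09 -0.16  0.36] turn [ 0.43 -3.36  0.9 ] world [ 0.511  -0.0133  0.0777]
shift cm [ 0.45 -0.15  0.46] turn [ 0.47 -8.51  0.88] world [ 0.5163 -0.0122  0.0775]
```

View pics/w3.png

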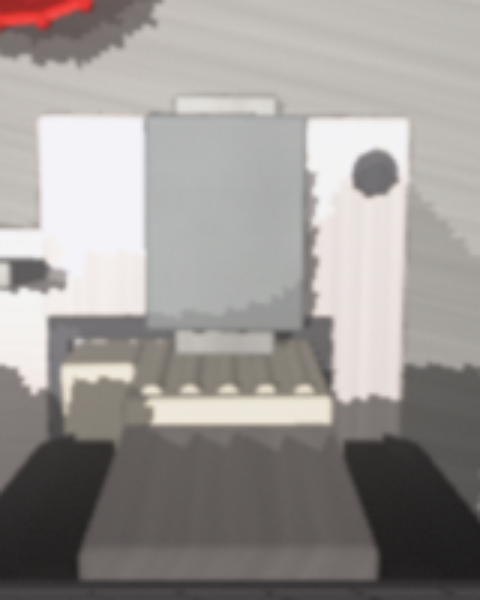

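The far (+x) shoe's nose has been pushed well back, with its stub showing at (225,342). The foot is tipped, but the tool stopped short of its target. I'll check the joints.

```bash
python3 - <<'E'
from h import *
s=sta();print(s["q"].round(3),s["qd"].round(3))
lo=np.array([-3.01,-.46,-1.47,.13,-1,.04,-2.66]);hi=np.array([3.01,2.08,1.51,2.56,4.14,2.09,2.66])
print((s["q"]-lo).round(2),(hi-s["q"]).round(2))
E
```

```text
clock 9.8 TCP station mm [-4.2 -2.  81.6] rotdeg [-0.44 -8.58  0.84] F station [-1.1 10.9 -7.3] M [2.86 0.71 0.32] open mm 43.4 ff 60.0
[ 0.007  0.789 -0.091  2.169  0.914  0.06  -2.304] [-0.009  0.     0.016 -0.013 -0.407  0.004  0.455]
[3.02 1.25 1.38 2.04 1.91 0.02 0.36] [3.   1.29 1.6  0.39 3.23 2.03 4.96]
```

Joint 6 is at its lower limit for this tilt direction. I'll go back upright, regrip with the tool tilted about +8° relative to the die, and rock toward -x from there.

Emit:
carry_out --rows '[[[0.1, -0.04, 0.1], [0.1, -2, 0.2], 1], [[0.2, -0.08, 0.2], [0.25, -4.2, 0.45], 1], [[0.3, -0.12, 0.3], [0.35, -6.4, 0.65], 1], [[0.45, -0.15, 0.4], [0.47, -8.5, 0.88], 1], [[0.45, -0.15, 0.4], [0.47, -8.5, 0.88], 1], [[0.45, -0.15, 0.4], [0.47, -8.5, 0.88], 1]]'

```text
clock: 10.35
tool_pos: [0.5192, -0.0134, 0.0795]
eef_rot: [0.995, 0.105, 0.003, 0.0]
contact_force: [-0.2, 6.9, -1.6]
opening: 0.494
finger_force: 60.0
```

```bash
python3 - <<'E'
from h import *
s=sta();print(s["q"].round(3),s["qd"].round(3));goto([1.4,-.3,77],0)
E
```

```text
clock 10.3 TCP station mm [ 3.6 -2.1 79.5] rotdeg [-0.07 -0.3  -0.23] F station [ 1.3  6.7 -1.6] M [ 2.01 -0.35  0.11] open mm 43.4 ff 60.0
[ 0.18   0.838 -0.405  2.002  0.747  0.446 -2.154] [-0.008 -0.003  0.008  0.007  0.005 -0.008 -0.002]
shift cm [-0.22 -0.18  0.25] turn [ 0.07 -0.3  -0.23] world [ 0.5167 -0.0121  0.077 ]
```

Emit:
carry_out --rows '[[[-0.1, -0.1, 0.1], [0, 0, 0], 1], [[-0.22, -0.18, 0.25], [0, -0.3, -0.2], 1], [[-0.22, -0.18, 0.25], [0, -0.3, -0.2], 1], [[-0.22, -0.18, 0.25], [0, -0.3, -0.2], 1]]'

```text
clock: 10.75
tool_pos: [0.5168, -0.0137, 0.0771]
eef_rot: [0.994, 0.106, 0.0, 0.002]
contact_force: [1.6, 6.5, -3.5]
opening: 0.492
finger_force: 60.0
```

```bash
python3 - <<'E'
from h import *
s=sta();print(s["q"].round(3));
s=r.snapshot("wrist");a=cv2.resize(s["image"][80:280,160:350,::-1],None,fx=2,fy=2)
s=r.snapshot("scene");b=cv2.resize(s["image"][185:285,240:340,::-1],None,fx=4,fy=4,interpolation=2)
cv2.imwrite("pics/w4.png",np.hstack([a,b]))
E
```

```text
clock 10.8 TCP station mm [ 1.1 -1.9 77.1] rotdeg [-0.2  -0.   -0.07] F station [ 3.   6.  -3.5] M [ 1.52 -0.74  0.1 ] open mm 43.3 ff 60.0
[ 0.175  0.841 -0.399  2.006  0.75   0.444 -2.157]
```

View pics/w4.png

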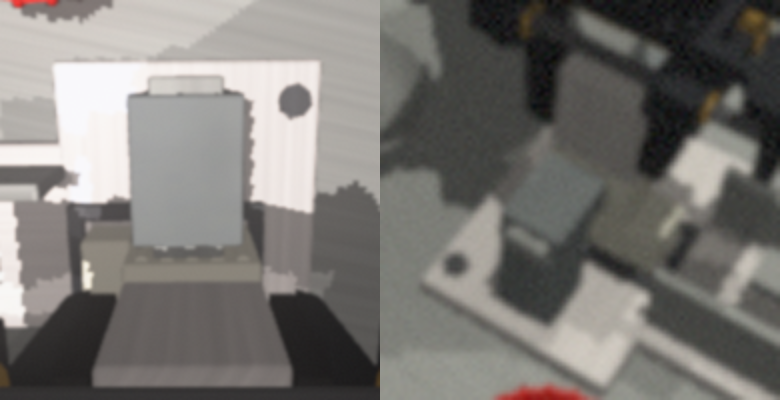

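The far shoe is fully retracted and the die is still gripped, with a residual +y reaction because the commanded pose is offset. I'll relieve it.

Emit:
carry_out --rows '[[[-0.1, -0.15, 0], [0, 0, 0], 1], [[-0.1, -0.3, 0], [0, 0, 0], 1], [[-0.1, -0.3, 0.05], [0, 0, 0], 1], [[-0.1, -0.3, 0.05], [0, 0, 0], 1]]'

```text
clock: 11.25
tool_pos: [0.5161, -0.0134, 0.077]
eef_rot: [0.994, 0.105, 0.001, 0.003]
contact_force: [5.6, 1.5, -2.7]
opening: 0.491
finger_force: 60.0
```

```bash
python3 - <<'E'
from h import *
s=sta()
E
```

```text
clock 11.2 TCP station mm [ 0.5 -1.5 77. ] rotdeg [-0.4  -0.08 -0.18] F station [ 5.8  0.3 -2.7] M [ 0.21 -1.58  0.12] open mm 43.2 ff 60.0
```

Emit:
carry_out --rows '[[[0, 0, 0], [0, 0, 0], 0.4], [[0, 0, 0], [0, 0, 0], 0.4], [[0.1, 0, 0], [0, 0, 0], 0.4], [[0, 0, 0], [0, -3, 0], 0.4], [[-0.1, -0.1, 0], [0, -6, 0], 0.4], [[-0.2, -0.1, 0], [0, -9, 0], 0.4], [[-0.2, -0.1, 0], [0, -9, 0], 0.4], [[-0.2, -0.1, 0], [0, -9, 0], 0.4]]'

```text
clock: 12.05
tool_pos: [0.5101, -0.0137, 0.0762]
eef_rot: [0.991, 0.104, -0.08, 0.012]
contact_force: [0.2, 0.0, -0.6]
opening: 0.598
finger_force: 0.0
```

```bash
python3 - <<'E'
from h import *
s=sta();print(s["q"].round(3));goto([-2.5,-.8,77],9)
s=r.snapshot("scene");b=cv2.resize(s["image"][185:285,240:340,::-1],None,fx=5,fy=5,interpolation=2)
cv2.imwrite("pics/s5.png",b)
E
```

```text
clock 12.1 TCP station mm [-5.4 -0.4 76.2] rotdeg [-0.37  9.24 -0.21] F station [ 0.2 -0.  -0.6] M [ 0.01 -0.08 -0.02] open mm 52.6 ff 0.0
[ 0.201  0.896 -0.487  1.873  0.625  0.708 -2.045]
shift cm [ 0.28  0.04 -0.12] turn [ 0.35  0.24 -0.24] world [ 0.513  -0.0134  0.077 ]
```

View pics/s5.png

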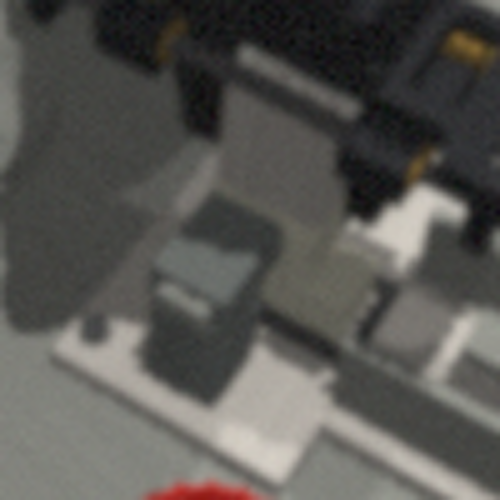

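The die stands upright in its seat between the open fingers, with its bar near (285,130) in the crop. I'll shift +2.5 mm and regrip.

Emit:
carry_out --rows '[[[0.25, 0, -0.08], [0.35, 0.2, -0.2], 0.4], [[0.25, 0, -0.08], [0.35, 0.2, -0.2], 0.4], [[0.25, 0, -0.08], [0.35, 0.2, -0.2], 1], [[0.25, 0, -0.08], [0.35, 0.2, -0.2], 1], [[0.25, 0, -0.08], [0.35, 0.2, -0.2], 1], [[0.25, 0, -0.08], [0.35, 0.2, -0.2], 1]]'

```text
clock: 12.7
tool_pos: [0.5132, -0.0138, 0.0771]
eef_rot: [0.991, 0.106, -0.078, 0.009]
contact_force: [0.7, -4.8, 3.6]
opening: 0.492
finger_force: 59.9
```

```bash
cat >> h.py <<'E'
def path(p0,tilt0,dth,pivot): # die tilts by dth (deg) about station-y axis through pivot (x,z mm)
    for d in dth:
        a=np.radians(d);x,z=p0[0]-pivot[0],p0[2]-pivot[1]
        print(d,end=" ");goto([pivot[0]+x*np.cos(a)+z*np.sin(a),p0[1],pivot[1]-x*np.sin(a)+z*np.cos(a)],tilt0+d)
E
python3 - <<'E'
from h import *
s=sta();p=RS.inv().apply(s["tool_pos"]-T)*1e3
path(p,9.0,[-3,-6,-9,-11],(-14,12))
E
```

```text
clock 12.7 TCP station mm [-2.4 -1.2 77.1] rotdeg [-0.08  9.04 -0.06] F station [-0.3 -4.9  3.6] M [-0.79  0.03  0.16] open mm 43.3 ff 59.9
-3 shift cm [-0.35  0.    0.  ] turn [ 0.07  3.04 -0.07] world [ 0.5099 -0.0145  0.0776]
-6 shift cm [-0.69  0.    0.02] turn [ 0.08  6.04 -0.06] world [ 0.5065 -0.0153  0.0779]
-9 shift cm [-1.04  0.    0.06] turn [ 0.08  9.04 -0.06] world [ 0.5032 -0.016   0.0781]
-11 shift cm [-1.26  0.    0.1 ] turn [ 0.08 11.04 -0.06] world [ 0.5009 -0.0165  0.0781]
```

Emit:
carry_out --rows '[[[-0.35, 0.1, 0], [0, 3, 0], 1], [[-0.7, 0.1, 0.02], [0, 6, 0], 1], [[-1.05, 0.1, 0.05], [0, 9, 0], 1], [[-1.3, 0.1, 0.08], [0, 11, 0], 1], [[-1.3, 0.1, 0.08], [0, 11, 0], 1], [[-1.3, 0.1, 0.08], [0, 11, 0], 1]]'

```text
clock: 13.3
tool_pos: [0.5015, -0.0154, 0.0783]
eef_rot: [0.994, 0.107, 0.018, -0.003]
contact_force: [2.7, 1.2, -1.2]
opening: 0.494
finger_force: 60.0
```

```bash
python3 - <<'E'
from h import *
s=sta();print(s["q"].round(3))
E
```

```text
clock 13.3 TCP station mm [-14.1  -0.3  78.3] rotdeg [ 0.07 -2.04  0.02] F station [ 2.9  0.6 -1.2] M [-0.11 -0.47 -0.04] open mm 43.5 ff 60.0
[ 0.153  0.816 -0.343  2.084  0.814  0.335 -2.22 ]
```

Emit:
carry_out --rows '[[[-0.2, 0, 0], [0, 1.5, 0], 1], [[-0.2, 0, 0], [0, 1.5, 0], 1]]'

```text
clock: 13.5
tool_pos: [0.4998, -0.0158, 0.0781]
eef_rot: [0.994, 0.107, 0.031, -0.004]
contact_force: [3.4, 0.7, -1.6]
opening: 0.494
finger_force: 60.0
```

```bash
python3 - <<'E'
from h import *
s=sta()
for d in(-8,-4,0):
    a=np.radians(d);x,z=-2.4+14,77.1-12
    goto([-14+x*np.cos(a)+z*np.sin(a),-.8,12-x*np.sin(a)+z*np.cos(a)],9+d)
goto([-2.4,-.8,77.1+90],9)
E
```

```text
clock 13.5 TCP station mm [-15.9  -0.3  78.1] rotdeg [ 0.08 -3.59  0.03] F station [ 3.5 -0.  -1.6] M [ 0.03 -0.79  0.07] open mm 43.4 ff 60.0
shift cm [0.43 0.05 0.03] turn [-0.08 -4.59  0.03] world [ 0.5042 -0.0153  0.0781]
shift cm [0.89 0.05 0.09] turn [-0.08 -8.59  0.03] world [ 0.5087 -0.0144  0.0778]
shift cm [1.34 0.05 0.19] turn [ -0.08 -12.59   0.03] world [ 0.5131 -0.0134  0.0771]
shift cm [ 1.91  0.04 -8.8 ] turn [ -0.08 -12.59   0.03] world [ 0.5131 -0.0134  0.1671]
```

Emit:
carry_out --rows '[[[0.45, 0, 0.03], [0, -4.6, 0], 1], [[0.9, 0, 0.09], [0, -8.6, 0], 1], [[1.34, 0, 0.18], [0, -12.6, 0], 1], [[1.34, 0, 0.18], [0, -12.6, 0], 1], [[1.34, 0, 0.18], [0, -12.6, 0], 1]]'

```text
clock: 14.0
tool_pos: [0.5126, -0.0129, 0.077]
eef_rot: [0.991, 0.106, -0.079, 0.007]
contact_force: [2.3, 1.4, 2.6]
opening: 0.492
finger_force: 60.0
```

```bash
python3 - <<'E'
from h import *
sta()
for dz in(6,20,90): goto([-2.4,-1,77.1+dz],9)
E
```

```text
clock 14.0 TCP station mm [-2.8 -0.2 77. ] rotdeg [ 0.15  9.05 -0.03] F station [2.5 0.9 2.6] M [ 0.27 -0.86 -0.04] open mm 43.3 ff 60.0
shift cm [-0.06  0.08 -0.61] turn [-0.15  0.05 -0.02] world [ 0.5132 -0.0136  0.0831]
shift cm [-0.28  0.07 -2.  ] turn [-0.15  0.05 -0.02] world [ 0.5132 -0.0136  0.0971]
shift cm [-1.38  0.05 -8.91] turn [-0.15  0.05 -0.02] world [ 0.5132 -0.0136  0.1671]
```

Emit:
carry_out --rows '[[[-0.03, 0.05, -0.3], [0, 0, 0], 1], [[-0.06, 0.05, -0.6], [0, 0, 0], 1], [[-0.11, 0.05, -0.9], [0, 0, 0], 1], [[-0.11, 0.05, -0.9], [0, 0, 0], 1]]'

```text
clock: 14.4
tool_pos: [0.5105, -0.0152, 0.0863]
eef_rot: [0.991, 0.106, -0.081, 0.009]
contact_force: [0.4, -0.7, -4.6]
opening: 0.495
finger_force: 60.0
```

```bash
python3 - <<'E'
from h import *
sta()
E
```

```text
clock 14.4 TCP station mm [-5.4 -2.  86.3] rotdeg [-0.04  9.33 -0.02] F station [ 0.2 -0.7 -4.6] M [-0.03 -0.25 -0.01] open mm 43.5 ff 60.0
```

```bash
python3 - <<'E'
from h import *
goto([-2.6,-1,97],9);goto([-2.6,-1,137],9);goto([-2.6,-.8,167.1],9)
E
```

```text
shift cm [ 0.1 -0.1 -1.1] turn [ 0.04  0.33 -0.02] world [ 0.513  -0.0136  0.097 ]
shift cm [-0.55 -0.1  -5.05] turn [ 0.04  0.33 -0.02] world [ 0.513  -0.0136  0.137 ]
shift cm [-1.04 -0.12 -8.02] turn [ 0.04  0.33 -0.02] world [ 0.5129 -0.0134  0.1671]
```

Emit:
carry_out --rows '[[[0.1, -0.1, -1.1], [0, 0.2, 0], 1], [[-0.22, -0.1, -3], [0, 0.2, 0], 1], [[-0.55, -0.1, -5], [0, 0.2, 0], 1], [[-0.87, -0.1, -7], [0, 0.2, 0], 1], [[-1.04, -0.12, -8], [0, 0.2, 0], 1], [[-1.04, -0.12, -8], [0, 0.2, 0], 1], [[-1.04, -0.12, -8], [0, 0.2, 0], 1]]'

```text
clock: 15.1
tool_pos: [0.5139, -0.013, 0.1664]
eef_rot: [0.991, 0.106, -0.078, 0.008]
contact_force: [-0.2, 0.0, -4.0]
opening: 0.491
finger_force: 60.0
```

```bash
python3 - <<'E'
from h import *
sta();goto([-2.6,-.8,167.1],9)
def proj(s,p): # station mm -> pixel
    W=RS.apply(np.array(p)/1e3)+T;P=np.linalg.inv(s["pose"]);c=np.array(P)[:3,:3]@W+np.array(P)[:3,3]
    return np.array([s["cx"]+s["fx"]*c[0]/-c[2],s["cy"]-s["fy"]*c[1]/-c[2]])
s=r.snapshot("scene");img=s["image"];cv2.imwrite("pics/f.png",img[:,:,::-1])
# expected foot (z 102..152): +x face corners and lug
for n,p in(("foot +x-y bot",(14,-22,102)),("+x+y(lug) bot",(14,40,102)),("+x -y top",(14,-22,152)),("lug top",(14,40,126)),("bar +x-y top",(9,-22,207))):print(n,proj(s,p).round(1))
u,v=proj(s,(14,9,118)).astype(int);print(img[v-2:v+3:2,u-2:u+3:2].tolist())
hsv=cv2.cvtColor(img,cv2.COLOR_RGB2HSV)
for row in range(v-35,v+36,5): print(row,''.join('%4d'%x for x in hsv[row,u-44:u+44:4,2]))
print(u,v)
E
```

```text
clock 15.1 TCP station mm [ -1.5  -0.6 166.4] rotdeg [ 0.    8.98 -0.02] F station [-0.2  0.1 -4. ] M [-0.03 -0.2   0.05] open mm 43.2 ff 60.0
shift cm [-0.11  0.02 -0.05] turn [-0.   -0.02 -0.02] world [ 0.5129 -0.0134  0.1671]
foot +x-y bot [283.2 209. ]
+x+y(lug) bot [314.5 225.3]
+x -y top [285.3 189.4]
lug top [316.4 216.3]
bar +x-y top [289.6 162.8]
[[[98, 98, 86], [98, 96, 87], [94, 93, 81]], [[95, 93, 84], [95, 93, 84], [97, 97, 87]], [[96, 92, 83], [97, 95, 85], [93, 91, 84]]]
176   71  70  38  23  15  13  23  19  40  88  86  87  86  87  32  22  26  37  79  50  69  25
181   70  69  35  20  20  10  20  17  54  88  86  88  89  87  84  26  28  27  90 134  81  46
186   71  68  31  15  18  18  14  33  79  87  85  85  87  86  76  23  20  48 149 147 147 150
191   67  67  49  16  16  20  53 124 101 101  92  87  86  83  65  27  34 146 151 151 151 153
196   68  72  68  66  49  66  68 121  98  93 100 102  96  87  90 107 142 151 152 153 152 152
201   68  69  69  72  68  71  71 132  98  97  97  95  94 102  94 121 108 151 151 152 151 150
206   67  67  68  72  70  75  88 113  96  98  99  98  97  97  95 108 130 159 156 157 154 155
211   69  74  71  88  93  87  90  92 154  97  98  95  96  99 102 106 165 150 155 157 157 153
216   70  71  76  91  90  88  91 118 202 203 166  90  96  97  96 140 113 152 160 158 157 154
221   70  70  89  89  87  91 119 120 121 162  92  53  58  81  96 123 204 172 157 156 160 158
226   68  81  88  92  90 120  88  58  64  78  91  80  60  54 122 206 206 209 169 186 156 156
231   70  71  84  87 117 109  97  96  86  89  59  60  89 108 151 208 211 204  65  80 151 154
236   70  69  72  90 100 111 110 109 109  99  83 107  53  63 110 123 128 129  68  69  68  84
241   67  72  93  91  75 100 110 111 101  65  98 118 123 112  71  53  92  86  82  73  71  71
246  114 174 178 161  70  95 130  76  63  72  79  92  99 116 122  61 109 133 198 169 109  88
299 211
```

```bash
cat >> h.py <<'E'
def proj(s,p):
    W=RS.apply(np.array(p)/1e3)+T;P=np.linalg.inv(np.array(s["pose"]));c=P[:3,:3]@W+P[:3,3]
    return np.array([s["cx"]+s["fx"]*c[0]/-c[2],s["cy"]-s["fy"]*c[1]/-c[2]])
E
python3 - <<'E'
from h import *
s=r.snapshot("scene");v=s["image"].max(2).astype(int)
for row in range(184,230): print(row,' '.join('%d'%x for x in v[row,278:320:2]))
for phi in(-8,-4,0,4,8):
    R=Ro.from_euler("y",phi,degrees=True);g=np.array([0,0,185])
    print(phi,[proj(s,R.apply(np.array(p)-g)+g).round(1).tolist() for p in((14,-22,102),(14,40,102),(14,-22,152),(14,22,152),(9,-22,152),(-14,40,102))])
E
```

```text
184 14 22 17 22 39 78 88 88 88 86 85 89 86 86 82 87 88 73 28 24 31
185 22 15 22 28 54 78 89 89 87 81 87 85 88 86 88 86 85 63 33 20 29
186 12 13 12 38 74 84 87 88 89 85 86 89 88 90 91 86 85 55 19 29 27
187 15 22 17 67 100 93 88 89 89 87 89 89 91 87 85 87 83 53 14 28 13
188 19 21 52 93 110 97 89 85 87 85 86 87 87 86 87 85 80 54 21 23 20
189 10 40 81 112 109 100 97 91 82 87 87 86 83 87 85 85 80 46 28 27 20
190 31 47 104 122 107 100 103 95 87 86 85 88 87 91 88 88 79 46 26 26 26
191 37 66 119 123 102 104 101 97 92 90 88 85 88 88 86 84 82 45 25 26 24
192 56 73 119 120 97 101 101 101 101 94 91 86 90 91 87 84 79 45 32 22 30
193 68 74 118 123 97 98 98 100 103 99 94 89 86 90 84 86 81 58 38 29 45
194 69 74 119 120 95 99 96 102 101 100 98 94 89 88 87 86 85 78 61 45 68
195 65 77 117 120 94 99 97 97 101 103 103 103 95 92 90 87 84 86 78 85 106
196 68 72 119 117 95 100 97 98 95 98 102 101 98 93 90 89 87 89 92 114 135
197 67 74 120 112 95 95 91 99 93 95 100 100 102 99 92 85 91 92 100 127 137
198 67 72 116 109 95 100 96 98 98 99 96 99 102 101 98 94 92 93 102 127 131
199 70 72 120 110 94 97 95 96 96 10
[... 2091 characters left out ...]
 58 60 60 64 70 81 88 86 86 72 64 53 60 108 189 206 206 205
228 81 59 54 57 57 60 59 64 71 81 92 90 85 71 59 59 129 198 206 206 205
229 77 63 58 58 64 57 63 59 64 70 81 89 90 82 70 69 134 191 207 206 206
-8 [[279.8, 212.1], [311.4, 228.7], [283.9, 190.0], [307.5, 201.7], [285.5, 188.5], [318.9, 219.5]]
-4 [[281.5, 210.6], [312.9, 227.1], [284.6, 189.7], [308.1, 201.4], [286.2, 188.1], [320.6, 217.2]]
0 [[283.2, 209.0], [314.5, 225.3], [285.3, 189.4], [308.7, 201.0], [286.9, 187.6], [322.2, 214.8]]
4 [[284.9, 207.2], [316.1, 223.3], [286.0, 188.9], [309.4, 200.4], [287.6, 187.0], [323.9, 212.2]]
8 [[286.6, 205.3], [317.7, 221.2], [286.7, 188.4], [310.0, 199.8], [288.3, 186.3], [325.5, 209.6]]
```

Emit:
carry_out --rows '[[[-0.1, 0, -0.05], [0, 0, 0], 1], [[-0.1, 0, -0.05], [0, 0, 0], 1], [[-0.1, 0, -0.05], [0, 0, 0], 1], [[-0.1, 0, -0.05], [0, 0, 0], 1], [[-0.1, 0, -0.05], [0, 0, 0], 1]]'

```text
clock: 15.7
tool_pos: [0.5136, -0.0129, 0.1673]
eef_rot: [0.991, 0.106, -0.077, 0.008]
contact_force: [-0.1, -1.2, -4.0]
opening: 0.493
finger_force: 60.0
```

```bash
python3 - <<'E'
from h import *
s=sta();print(np.abs(s["qd"]).max().round(4))
im=r.snapshot("scene")["image"];b=cv2.resize(im[185:315,240:410,::-1],None,fx=3,fy=3,interpolation=2)
c=cv2.imread("pics/c3.png")[:,:510]
g=lambda a:cv2.cvtColor(a,cv2.COLOR_BGR2GRAY)
t=g(c)[175:300,370:460];m=cv2.matchTemplate(g(b)[150:330,340:490],t,cv2.TM_CCOEFF_NORMED);_,v,_,l=cv2.minMaxLoc(m);print("tab shift (3x px)",l[0]-30,l[1]-25,v)
E
```

```text
clock 15.7 TCP station mm [ -1.9  -0.4 167.3] rotdeg [ 0.02  8.93 -0.02] F station [-0.3 -1.2 -4. ] M [ 0.01 -0.24 -0.04] open mm 43.4 ff 60.0
0.0019
tab shift (3x px) 0 0 0.999032735824585
```

The keeper hasn't moved from its detent, and the die is held still and upright. Handing in.

```bash
python3 -c "
from plant import r
print(r.finish_job())"
```

```text
the job is handed in; nothing more can be done
None
```

The job is handed in at about 15.7 s, with no verdict shown: the keeper is in its detent, both shoes were pushed back, and the die is held still and upright (within about 2°) over its seat, its foot about 2 cm above the clamp tops. I let go of it once in its seat to regrip, because the arm ran into a joint limit when rocking toward -x.

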